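# Unstack the rivet tins onto the turntable

## Task

Take the stack of rivet tins apart and put all four tins (the three stacked ones and the one standing beside them) on the turntable, each upright in the middle of the pad of its own colour. Set them down, do not drop them, and leave the two open cups on the turntable standing where they are.

Things in the scene. Friction and masses are not known exactly. Their poses are not given: they have to be found in the camera images.
- tin_red_center (a point): centre, half-way up (20 mm above its underside), of the red lidded rivet tin: a loose rigid upright cylinder with flat ends, 66 mm across and 40 mm tall, red lid and side, 150 to 310 g; z up along its axis. At the start it stands on the bench, alone or as the foot of the stack.
- tin_blue_center (a point): centre, half-way up (20 mm above its underside), of the blue lidded rivet tin: a loose rigid upright cylinder with flat ends, 66 mm across and 40 mm tall, blue lid and side, 150 to 310 g; z up along its axis. At the start it stands on the bench, alone or as the foot of the stack.
- tin_green_center (a point): centre, half-way up (20 mm above its underside), of the green lidded rivet tin: a loose rigid upright cylinder with flat ends, 48 mm across and 40 mm tall, green lid and side, 100 to 210 g; z up along its axis. At the start: middle of the stack, on the red or the blue tin, so its underside rests on the lid below (centres up to about 4 mm apart).
- tin_yellow_center (a point): centre, half-way up (20 mm above its underside), of the yellow lidded rivet tin: a loose rigid upright cylinder with flat ends, 32 mm across and 40 mm tall, yellow lid and side, 60 to 125 g; z up along its axis. At the start: top of the stack, on the green tin, so its underside rests on the lid below (centres up to about 4 mm apart).
- pad_red: the red pad, a flat fixed disc 76 mm across and 2 mm thick on top of the plywood turntable; origin at the centre of its underside, 30 mm above the bench, so its upper face is 32 mm above the bench; z up. The turntable (320 mm across, top 30 mm above the bench, a low brass hub 6 mm high in its middle) has its brake on and does not turn. The four pads and the two cups share six places about 110 mm from its centre and about 110 mm from one another.
- pad_blue: the blue pad, a flat fixed disc 76 mm across and 2 mm thick on top of the plywood turntable; origin at the centre of its underside, 30 mm above the bench, so its upper face is 32 mm above the bench; z up. The turntable (320 mm across, top 30 mm above the bench, a low brass hub 6 mm high in its middle) has its brake on and does not turn. The four pads and the two cups share six places about 110 mm from its centre and about 110 mm from one another.
- pad_green: the green pad, a flat fixed disc 76 mm across and 2 mm thick on top of the plywood turntable; origin at the centre of its underside, 30 mm above the bench, so its upper face is 32 mm above the bench; z up. The turntable (320 mm across, top 30 mm above the bench, a low brass hub 6 mm high in its middle) has its brake on and does not turn. The four pads and the two cups share six places about 110 mm from its centre and about 110 mm from one another.
- pad_yellow: the yellow pad, a flat fixed disc 76 mm across and 2 mm thick on top of the plywood turntable; origin at the centre of its underside, 30 mm above the bench, so its upper face is 32 mm above the bench; z up. The turntable (320 mm across, top 30 mm above the bench, a low brass hub 6 mm high in its middle) has its brake on and does not turn. The four pads and the two cups share six places about 110 mm from its centre and about 110 mm from one another.
- cup_steel: open empty grey steel cup, to be left alone: loose, 60 mm across the rim, 45 mm tall, standing on the turntable; origin at the centre of its underside, 30 mm above the bench; z up.
- cup_copper: open empty copper-coloured cup, to be left alone: loose, 60 mm across the rim, 45 mm tall, standing on the turntable; origin at the centre of its underside, 30 mm above the bench; z up.
Mind the look-alikes: they are no part of the job. What is shaped like the part that bears tin_blue_center but black or purple is not meant.

How it is judged:
At the end, for the whole second after the job is handed in: Each of the four tins stands upright (within 0.1 rad) and at rest directly on the pad of its own colour, its centre within 12 mm of the pad's centre, released; both open cups still stand upright within 20 mm of where they were (horizontal distance between tin_red_center and pad_red below 0.012 m and z of tin_red_center in the frame of pad_red between 0.018 and 0.026 m and angle between each of tin_red_center, tin_blue_center, tin_green_center, tin_yellow_center's own z axis and vertical below 0.1 rad and linear speed of each of tin_red, tin_blue, tin_green, tin_yellow below 0.02 m/s and contact force between each of tin_red, tin_blue, tin_green, tin_yellow and the fingers below 0.1 N and horizontal distance between tin_blue_center and pad_blue below 0.012 m and z of tin_blue_center in the frame of pad_blue between 0.018 and 0.026 m and horizontal distance between tin_green_center and pad_green below 0.012 m and z of tin_green_center in the frame of pad_green between 0.018 and 0.026 m and horizontal distance between tin_yellow_center and pad_yellow below 0.012 m and z of tin_yellow_center in the frame of pad_yellow between 0.018 and 0.026 m and distance of each of cup_steel, cup_copper from where it was at the start of the episode below 0.02 m and angle between each of cup_steel, cup_copper's own z axis and vertical below 0.15 rad); the robot touches nothing.
It fails at once if a tin is dropped or thrown (falls free faster than 0.6 m/s, about 18 mm) ((contact force between tin_red and anything else below 0.05 N and linear speed of tin_red above 0.6 m/s) or (contact force between tin_blue and anything else below 0.05 N and linear speed of tin_blue above 0.6 m/s) or (contact force between tin_green and anything else below 0.05 N and linear speed of tin_green above 0.6 m/s) or (contact force between tin_yellow and anything else below 0.05 N and linear speed of tin_yellow above 0.6 m/s)).
It fails at once if the steel cup is pushed more than 20 mm or tipped over (distance of cup_steel from where it was at the start of the episode above 0.02 m or angle between cup_steel's own z axis and vertical above 0.4 rad).
It fails at once if the copper cup is pushed more than 20 mm or tipped over (distance of cup_copper from where it was at the start of the episode above 0.02 m or angle between cup_copper's own z axis and vertical above 0.4 rad).
It also fails if it takes over 128 s, if anything falls off the work surface, if the arm or the gripper's body presses on something with over 40 N, if the wrist force passes 120 N, or if a joint passes its speed limit or range.

## Robot

A 6-joint arm with a two-finger parallel gripper is mounted at the origin on the work surface. World frame = base frame: x ahead of the robot, y to its left, z up, the work surface at z = 0. Lengths are in m, angles in rad, forces in N, time in s.
With the tool pointing down it reaches from about 0.375 to 0.925 m from the base axis. Payload 5.7 kg.
Tool frame: the origin (TCP) lies midway between the tips of the shut fingers; the grasp point (between the pads) lies 19 mm behind it; z points along the fingers, y is the line along which they close (so a half turn about z gives the same grasp; the last joint's range is limited). The gripper opens to 85 mm and grips with 20 to 120 N. Pads are 22 mm wide; open, the fingers measure 114 mm over their backs; the gripper's body (76 mm by 85 mm) begins 54 mm behind the grasp point. The pads swing forward as they close: fully open they stand 13 mm farther back than shut.
Start: joints at [1.05, 0.359, 1.51, -0, 1.272, -0.115], TCP at [0.237, 0.551, 0.231] pointing down, gripper open.
Joint ranges: [-2.97, 2.97], [-1.01, 2.36], [0.21, 2.38], [-0.96, 4.11], [0.2, 2.71], [-2.98, 2.98]. Speed limits (rad/s): [2.39, 2.39, 3.14, 3.14, 3.14, 3.14].

## Interface

Orientations are given as a rotation vector (axis times angle).
In Python, from bench import robot gives the robot as it stands.
- The arm moves only by the tool move_arm, never from a script. Its argument "deltas" is a list of rows, each a list of 3 entries, a list of its own where there are three numbers: the shift along the tool's x, y, z normalised to -1 to 1, where 1 is 15 cm, then the turn, a rotation vector about the tool's x, y, z normalised to -1 to 1, where 1 is 360 degrees, then the opening, from -1 (shut) to 1 (fully open). In form: [[[dx, dy, dz], [ax, ay, az], hand], ...]. A call has 1 to 8 rows; each row is the pose to reach, as a shift and turn from the pose commanded when the call began, along the tool's axes at that moment, turning the shorter way round; what a row does not reach only later rows make up. A row lasts 1/8 s, in which the tool goes at most 62.5 mm and 10.7 degrees, less where a joint would pass 70% of its speed; a pose out of reach is approached as far as the arm can. A call with a number of a shift or a turn outside -1 to 1 is refused whole. A call with a gripper value outside its range is refused whole. The fingers move at their own pace and stop on an object; "squeeze" is the grip in N (left out, the last holds). Time passes only in rows, so rows that repeat a pose let the fingers close. It gives the time, the measured TCP pose, the force, the opening and the grip force at its end, in the units of the state.
- robot.get_obs(): the state, without advancing time (a new reading comes with each control period).
- robot.snapshot(name): name is "side" or "top"; returns a dict with "img" (420x560x3 uint8, red, green, blue), "range_z" (420x560 float32, m along the optical axis (not along the pixel's ray), 0 where there is no reading), "mtx" (3x3 intrinsics, pixels), "R" (3x3) and "t" (3): a world point X has camera coordinates R X + t. Camera axes: x right, y down, z forward; pixel columns grow to the right and rows downward; lengths in m; the calibration is good to about 2 mm. A picture is of the moment at which its call begins.
- robot.hand_in(): hands the job in; it is judged then, once.
Trained networks look in a picture, given as the dict that the camera call returned (one of the last four; its "shot" number tells which), for a name from the list of things; names that differ only in an ending like _2 or _b are one class to them, and where a whole thing is asked for, a point or a joint stands for the part that bears it (a point fixed in the world has none). Each returns a list of dicts, best first, with "p" (0 to 1); they miss things now and then, are a little off and sometimes report something else, mostly with a low value. They report only what shows in the picture. A call takes as long as a camera call. They do not tell look-alikes from the thing itself.
- robot.masks_of(picture, thing): "region" (420x560 bool, what is visible of it) and "uv" ([column, row] in pixels, amid what is visible of it).
- robot.pinpoint(picture, thing): "uv" ([column, row] in pixels: a listed point, or the origin of a listed thing).
The state is a dict: "clock": time; "joint_positions": joint angles; "joint_velocities": joint speeds; "joint_torque": joint torques, N m; "tcp_pos": TCP position; "tool_rot": TCP orientation; "wrist_force": force on the tool from outside, world axes, zero at the start; "moment": the same for the moment, N m; "opening": opening from 0.0 (shut) to 1.0 (fully open); "finger_force": force on a finger pad.
Only numpy, scipy, OpenCV 4.12 (cv2) and the standard library are available. Lean on these libraries where they do the work, as an engineer would, in place of code of your own. Each camera call takes 0.05 s, during which the arm holds its last target. There are 200 camera calls.

## Working session

There is one attempt and no reset: what is moved stays moved. The work goes in short steps, Python scripts to look and compute and a tool call to move; the robot and the scene stay as the last step left them, time stands still between calls to the robot, and variables do not carry over. Pictures are saved under pics/ and viewed, at most 14 in all, crops included, and the job is handed in when it is done.

Besides the shell and the picture viewer there is one more tool, called as name(argument=value, ...), one argument or row to a line, values as JSON. move_arm: Moves the arm, as the interface text tells. Its arguments: {"type":"object","properties":{"deltas":{"type":"array","items":{"type":"array"}},"squeeze":{"type":"number"}},"required":["deltas"]}

```bash
ls; mkdir -p pics; python3 - <<'E'
from bench import robot
import cv2,numpy as np
o=robot.get_obs();print({k:np.round(v,3) for k,v in o.items()})
for n in("top","side"):
    s=robot.snapshot(n);cv2.imwrite(f"pics/{n}0.png",s["img"][:,:,::-1])
    np.savez(f"{n}0.npz",**{k:s[k] for k in("img","range_z","mtx","R","t")})
    C=-s["R"].T@s["t"];print(n,C)
    for th in ["tin_red_center","tin_blue_center","tin_green_center","tin_yellow_center","pad_red","pad_blue","pad_green","pad_yellow","cup_steel","cup_copper"]:
        for d in robot.masks_of(s,th)[:3]:
            m=d["region"]&(s["range_z"]>0); v,u=np.nonzero(m)
            if len(u)==0: print(th,"empty");continue
            z=s["range_z"][m].astype(float)
            P=((np.linalg.inv(s["mtx"])@np.c_[u,v,np.ones(len(u))].T)*z-s["t"][:,None]).T@s["R"]
            zt=np.percentile(P[:,2],95); top=P[abs(P[:,2]-zt)<.006]
            (c,r)=cv2.minEnclosingCircle(top[:,:2].astype(np.float32))
            print(th,round(d["p"],2),np.round(d["uv"]),len(u),"ztop",round(zt,3),"c",np.round(c,3),"r",round(r,3),"med",np.round(np.median(top,0),3),s["img"][m].mean(0).round())
E
```

```text
pics
{'clock': np.float64(0.0), 'joint_positions': array([ 1.05 ,  0.359,  1.511, -0.   ,  1.273, -0.115]), 'joint_velocities': array([-0.001, -0.001, -0.003,  0.001, -0.   , -0.001]), 'joint_torque': array([ 1.0000e-03, -5.2763e+01, -2.7862e+01, -0.0000e+00,  1.3000e-02,
       -0.0000e+00]), 'tcp_pos': array([0.237, 0.551, 0.23 ]), 'tool_rot': array([-6.330e-01, -3.077e+00,  3.000e-03]), 'wrist_force': array([-0.315,  0.346,  0.57 ]), 'moment': array([ 0.01 ,  0.04 , -0.008]), 'finger_force': np.float64(0.0), 'opening': np.float64(1.0)}
top [ 0.30139843 -0.05162552  1.08491857]
tin_red_center 0.62 [289. 210.] 269 ztop 0.075 c [ 0.525 -0.103] r 0.024 med [ 0.523 -0.121  0.079] [185.  81.  70.]
tin_blue_center 0.79 [371. 257.] 531 ztop 0.042 c [ 0.369 -0.314] r 0.033 med [ 0.368 -0.314  0.039] [72. 70. 74.]
tin_blue_center 0.77 [415. 233.] 561 ztop 0.042 c [ 0.443 -0.434] r 0.033 med [ 0.443 -0.434  0.039] [185. 103. 210.]
tin_blue_center 0.71 [367. 180.] 512 ztop 0.042 c [ 0.609 -0.312] r 0.033 med [ 0.608 -0.312  0.039] [180. 102. 207.]
tin_green_center 0.47 [294. 203.] 221 ztop 0.
[... 1628 characters left out ...]
27 -0.105] r 0.016 med [ 0.527 -0.106  0.12 ] [237. 217.  18.]
pad_red 0.64 [289. 175.] 473 ztop 0.034 c [0.605 0.108] r 0.041 med [0.605 0.106 0.032] [255.  99.  64.]
pad_blue 0.92 [253. 189.] 493 ztop 0.034 c [0.496 0.098] r 0.04 med [0.496 0.096 0.032] [118. 179. 244.]
pad_green 0.73 [219. 150.] 351 ztop 0.034 c [0.475 0.286] r 0.04 med [0.477 0.287 0.032] [173. 227. 163.]
pad_yellow 0.73 [254. 139.] 312 ztop 0.034 c [0.584 0.299] r 0.04 med [0.582 0.297 0.032] [255. 255.  11.]
cup_steel 0.78 [218. 172.] 503 ztop 0.075 c [0.431 0.187] r 0.031 med [0.431 0.19  0.073] [228. 211. 179.]
cup_copper 0.74 [289. 144.] 423 ztop 0.074 c [0.652 0.205] r 0.032 med [0.651 0.201 0.072] [237. 159.  95.]
```

View pics/top0.png

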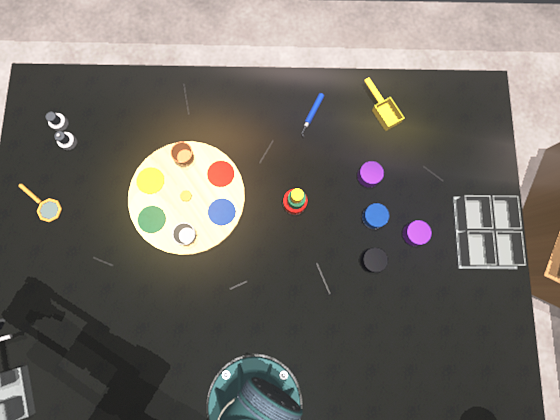

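View pics/side0.png

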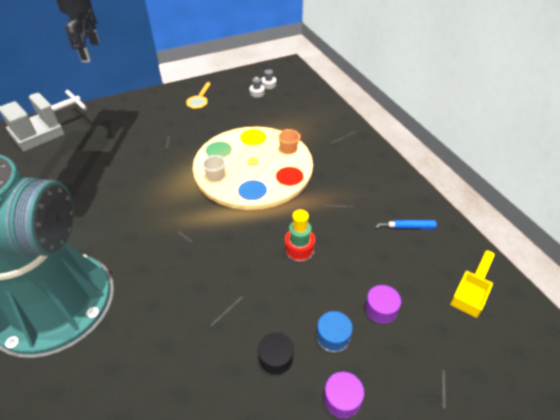

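The pictures agree with the measurements. The yellow/green/red stack is at top pixel (295,200) and the real blue tin at (377,215). The pads are free, with the cups at (186,234) and (182,151). I'll square the tool to the world axes and rise first.

move_arm(
  deltas=[
    [[0, 0, -0.1], [0, 0, -0.02], 1],
    [[0, 0, -0.2], [0, 0, -0.04], 1],
    [[0, 0, -0.2], [0, 0, -0.0647], 1],
    [[0, 0, -0.2], [0, 0, -0.0647], 1],
  ],
)

```text
clock: 1.6
tcp_pos: [0.2369, 0.5513, 0.2614]
tool_rot: [0.001, 3.142, 0.0]
wrist_force: [-0.2, -0.2, 0.5]
opening: 0.998
finger_force: 0.0
```

move_arm(
  deltas=[
    [[-0.3, -0.3, 0], [0, 0, 0], 1],
    [[-0.6, -0.6, 0], [0, 0, 0], 1],
    [[-0.9, -0.9, 0], [0, 0, 0], 1],
    [[-1, -1, 0], [0, 0, 0], 1],
  ],
)

```text
clock: 2.1
tcp_pos: [0.3889, 0.3988, 0.261]
tool_rot: [0.009, 3.141, -0.002]
wrist_force: [-0.3, -1.1, -0.4]
opening: 0.996
finger_force: 0.0
```

move_arm(
  deltas=[
    [[-0.3, -0.3, 0], [0, 0, 0], 1],
    [[-0.6, -0.6, 0], [0, 0, 0], 1],
    [[-0.9, -0.9, 0], [0, 0, 0], 1],
    [[-0.92, -1, 0], [0, 0, 0], 1],
  ],
)

```text
clock: 2.6
tcp_pos: [0.5277, 0.2488, 0.2609]
tool_rot: [0.01, 3.141, -0.001]
wrist_force: [-0.6, 1.1, -0.9]
opening: 1.0
finger_force: 0.0
```

move_arm(
  deltas=[
    [[0, -0.3, 0], [0, 0, 0], 1],
    [[0, -0.6, 0], [0, 0, 0], 1],
    [[0, -0.9, 0], [0, 0, 0], 1],
    [[0, -1, 0], [0, 0, 0], 1],
  ],
)

```text
clock: 3.1
tcp_pos: [0.5243, 0.1, 0.2611]
tool_rot: [-0.005, -3.141, 0.0]
wrist_force: [-0.5, 0.3, -0.1]
opening: 0.996
finger_force: 0.0
```

move_arm(
  deltas=[
    [[0, -0.3, 0], [0, 0, 0], 1],
    [[0, -0.6, 0], [0, 0, 0], 1],
    [[0, -0.9, 0], [0, 0, 0], 1],
    [[0, -1, 0], [0, 0, 0], 1],
    [[0, -1, 0], [0, 0, 0], 1],
  ],
)

```text
clock: 3.72
tcp_pos: [0.5253, -0.0481, 0.2612]
tool_rot: [-0.002, -3.141, -0.001]
wrist_force: [-0.2, 0.2, 0.2]
opening: 1.0
finger_force: 0.0
```

move_arm(
  deltas=[
    [[0, -0.2, 0.1], [0, 0, 0], 1],
    [[0, -0.37, 0.3], [0, 0, 0], 1],
    [[0, -0.37, 0.45], [0, 0, 0], 1],
    [[0, -0.37, 0.5], [0, 0, 0], 1],
    [[0, -0.37, 0.5], [0, 0, 0], 1],
  ],
)

```text
clock: 4.35
tcp_pos: [0.5253, -0.1026, 0.1862]
tool_rot: [0.003, -3.141, -0.001]
wrist_force: [-0.3, 0.6, -0.4]
opening: 0.998
finger_force: 0.0
```

move_arm(
  deltas=[
    [[0, 0, 0.2], [0, 0, 0], 1],
    [[0, 0, 0.4], [0, 0, 0], 1],
    [[0, 0, 0.55], [0, 0, 0], 1],
    [[0, 0, 0.66], [0, 0, 0], 1],
    [[0, 0, 0.66], [0, 0, 0], 1],
    [[0, 0, 0.66], [0, 0, 0], 1],
  ],
)

```text
clock: 5.1
tcp_pos: [0.5264, -0.1039, 0.0885]
tool_rot: [-0.002, 3.14, -0.001]
wrist_force: [-0.8, 0.3, 0.2]
opening: 1.0
finger_force: 0.0
```

```bash
python3 - <<'E'
from bench import robot
import cv2,numpy as np
o=robot.get_obs();print(o["tcp_pos"],o["opening"])
s=robot.snapshot("side");cv2.imwrite("pics/s1.png",cv2.resize(s["img"][150:300,200:400,::-1],(800,600)))
E
```

```text
[ 0.52636456 -0.10394294  0.08849544] 0.9996141202115206
```

View pics/s1.png

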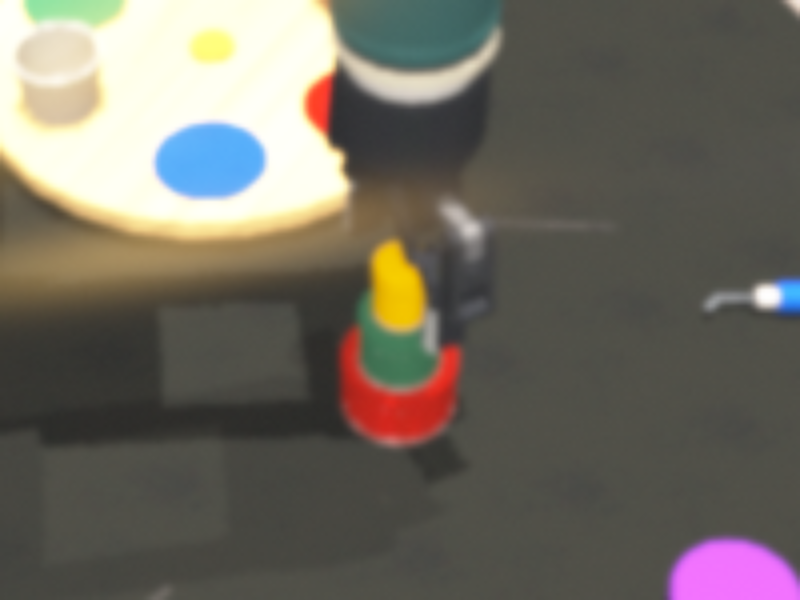

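The near finger shows right of the yellow tin, at about crop pixel (465,270), and clear of it; the far one is hidden. That fits a straddle along y, so I'll grip.

move_arm(
  deltas=[
    [[0, 0, 0], [0, 0, 0], 0.2],
    [[0, 0, 0], [0, 0, 0], 0],
    [[0, 0, 0], [0, 0, 0], -0.2],
    [[0, 0, 0], [0, 0, 0], -0.4],
    [[0, 0, 0], [0, 0, 0], -0.6],
    [[0, 0, 0], [0, 0, 0], -0.6],
    [[0, 0, 0], [0, 0, 0], -0.6],
  ],
  squeeze=30,
)

```text
clock: 6.02
tcp_pos: [0.5254, -0.1041, 0.0876]
tool_rot: [-0.001, 3.141, -0.0]
wrist_force: [-0.5, 1.0, 5.6]
opening: 0.363
finger_force: 29.5
```

move_arm(
  deltas=[
    [[0, 0, -0.05], [0, 0, 0], -0.6],
    [[0, 0, -0.15], [0, 0, 0], -0.6],
    [[0, 0, -0.3], [0, 0, 0], -0.6],
    [[0, 0, -0.45], [0, 0, 0], -0.6],
    [[0, 0, -0.55], [0, 0, 0], -0.6],
    [[0, 0, -0.6], [0, 0, 0], -0.6],
    [[0, 0, -0.6], [0, 0, 0], -0.6],
  ],
)

```text
clock: 6.9
tcp_pos: [0.5255, -0.1041, 0.1777]
tool_rot: [-0.001, 3.141, -0.001]
wrist_force: [-0.6, -0.1, -0.4]
opening: 0.366
finger_force: 29.8
```

```bash
cat >look.py <<'E'
import sys,cv2,numpy as np
from bench import robot
def look(things,cams=("top","side"),save=None):
    o=robot.get_obs();print("tcp",o["tcp_pos"].round(4),"open",round(float(o["opening"]),3),"ff",round(float(o["finger_force"]),1))
    for n in cams:
        s=robot.snapshot(n)
        if save: cv2.imwrite(f"pics/{save}_{n}.png",s["img"][:,:,::-1])
        for th in things:
            for d in robot.masks_of(s,th)[:5]:
                if d["p"]<.25: continue
                m=d["region"]&(s["range_z"]>0); v,u=np.nonzero(m)
                if len(u)<5: continue
                z=s["range_z"][m].astype(float)
                P=((np.linalg.inv(s["mtx"])@np.c_[u,v,np.ones(len(u))].T)*z-s["t"][:,None]).T@s["R"]
                zt=np.percentile(P[:,2],92); top=P[abs(P[:,2]-zt)<.006]
                c,r=cv2.minEnclosingCircle(top[:,:2].astype(np.float32))
                print(n,th,round(float(d["p"]),2),np.round(d["uv"]),len(u),"z",zt.round(3),"c",np.round(c,4),"r",round(r,3),s["img"][m].mean(0).round())
if __name__=="__main__": look(sys.argv[2:],save=sys.argv[1] if sys.argv[1]!="-" else None)
E
python3 look.py a1 tin_yellow_center tin_green_center tin_red_center
```

```text
tcp [ 0.5255 -0.1041  0.1777] open 0.366 ff 29.8
top tin_yellow_center 0.53 [296. 196.] 45 z 0.21 c [ 0.5133 -0.0997] r 0.008 [151. 128.  67.]
top tin_green_center 0.7 [292. 203.] 236 z 0.081 c [ 0.5242 -0.1028] r 0.024 [ 83. 105.  85.]
top tin_red_center 0.71 [371. 215.] 592 z 0.042 c [ 0.4887 -0.3225] r 0.033 [ 78. 124. 192.]
top tin_red_center 0.61 [287. 209.] 145 z 0.042 c [ 0.5252 -0.0994] r 0.032 [174.  72.  69.]
top tin_red_center 0.43 [184. 151.] 419 z 0.075 c [0.6495 0.207 ] r 0.03 [222. 177. 126.]
side tin_yellow_center 0.54 [300. 234.] 518 z 0.081 c [ 0.5286 -0.1048] r 0.025 [ 83. 123.  90.]
side tin_green_center 0.74 [298. 236.] 516 z 0.081 c [ 0.5286 -0.1048] r 0.025 [ 82. 123.  90.]
side tin_green_center 0.7 [285. 178.] 228 z 0.034 c [0.5939 0.1067] r 0.036 [255.  87.  56.]
side tin_red_center 0.59 [301. 252.] 463 z 0.041 c [ 0.529  -0.1039] r 0.033 [194.  53.  43.]
```

View pics/a1_side.png

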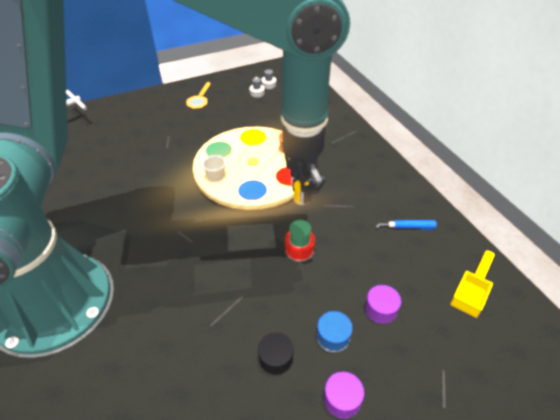

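The yellow tin is gripped at (303,185), and green on red still stands at (300,240). Carrying it to the yellow pad.

move_arm(
  deltas=[
    [[0, 0.1, 0], [0, 0, 0], -0.6],
    [[-0.1, 0.3, 0], [0, 0, 0], -0.6],
    [[-0.2, 0.55, 0], [0, 0, 0], -0.6],
    [[-0.3, 0.8, 0], [0, 0, 0], -0.6],
    [[-0.37, 1, 0], [0, 0, 0], -0.6],
  ],
)

```text
clock: 7.92
tcp_pos: [0.5809, 0.0485, 0.1772]
tool_rot: [0.002, -3.142, -0.001]
wrist_force: [-0.6, -0.3, 0.1]
opening: 0.369
finger_force: 29.9
```

move_arm(
  deltas=[
    [[0, 0.25, 0], [0, 0, 0], -0.6],
    [[0, 0.5, 0], [0, 0, 0], -0.6],
    [[0, 0.75, 0], [0, 0, 0], -0.6],
    [[0, 1, 0], [0, 0, 0], -0.6],
  ],
)

```text
clock: 8.43
tcp_pos: [0.5799, 0.1982, 0.1772]
tool_rot: [0.002, -3.141, -0.0]
wrist_force: [1.2, 0.1, -0.9]
opening: 0.367
finger_force: 29.9
```

move_arm(
  deltas=[
    [[0, 0.25, 0], [0, 0, 0], -0.6],
    [[0, 0.5, 0], [0, 0, 0], -0.6],
    [[0, 0.65, 0], [0, 0, 0], -0.6],
    [[0, 0.69, 0], [0, 0, 0], -0.6],
    [[0, 0.69, 0], [0, 0, 0], -0.6],
    [[0, 0.69, 0], [0, 0, 0], -0.6],
  ],
)

```text
clock: 9.18
tcp_pos: [0.5805, 0.2982, 0.1772]
tool_rot: [-0.001, -3.141, 0.001]
wrist_force: [0.4, -0.2, -1.1]
opening: 0.364
finger_force: 29.9
```

move_arm(
  deltas=[
    [[0, 0, 0.15], [0, 0, 0], -0.6],
    [[-0.01, 0, 0.35], [0, 0, 0], -0.6],
    [[-0.01, 0, 0.55], [0, 0, 0], -0.6],
    [[-0.01, 0, 0.7], [0, 0, 0], -0.6],
    [[-0.01, 0, 0.8], [0, 0, 0], -0.6],
    [[-0.01, 0, 0.86], [0, 0, 0], -0.6],
    [[-0.01, 0, 0.89], [0, 0, 0], -0.6],
    [[-0.01, 0, 0.89], [0, 0, 0], -0.6],
  ],
)

```text
clock: 10.18
tcp_pos: [0.5823, 0.2995, 0.0441]
tool_rot: [-0.001, 3.141, 0.0]
wrist_force: [-0.3, -0.5, 0.4]
opening: 0.37
finger_force: 29.9
```

move_arm(
  deltas=[
    [[0, 0, 0.01], [0, 0, 0], -0.6],
    [[0, 0, 0.02], [0, 0, 0], -0.6],
    [[0, 0, 0.02], [0, 0, 0], -0.6],
  ],
)

```text
clock: 10.55
tcp_pos: [0.582, 0.2996, 0.0409]
tool_rot: [-0.001, 3.141, -0.0]
wrist_force: [-0.1, -0.4, -0.3]
opening: 0.364
finger_force: 29.9
```

move_arm(
  deltas=[
    [[0, 0, 0.005], [0, 0, 0], -0.6],
    [[0, 0, 0.01], [0, 0, 0], -0.6],
    [[0, 0, 0.01], [0, 0, 0], -0.6],
  ],
)

```text
clock: 10.92
tcp_pos: [0.5821, 0.2995, 0.0397]
tool_rot: [-0.001, 3.141, 0.0]
wrist_force: [-1.0, -0.3, 4.1]
opening: 0.367
finger_force: 30.2
```

move_arm(
  deltas=[
    [[0, 0, 0], [0, 0, 0], -0.2],
    [[0, 0, 0], [0, 0, 0], 0.1],
    [[0, 0, 0], [0, 0, 0], 0.5],
    [[0, 0, 0], [0, 0, 0], 1],
    [[0, 0, 0], [0, 0, 0], 1],
    [[0, 0, -0.3], [0, 0, 0], 1],
    [[0, 0, -0.6], [0, 0, 0], 1],
    [[0, 0, -0.9], [0, 0, 0], 1],
  ],
)

```text
clock: 11.92
tcp_pos: [0.5818, 0.2994, 0.1755]
tool_rot: [0.001, -3.141, 0.0]
wrist_force: [1.4, 0.1, 0.2]
opening: 1.003
finger_force: 0.0
```

move_arm(
  deltas=[
    [[0, -0.3, -0.1], [0, 0, 0], 1],
    [[0, -0.6, -0.2], [0, 0, 0], 1],
    [[0, -0.9, -0.2], [0, 0, 0], 1],
    [[0, -1, -0.2], [0, 0, 0], 1],
  ],
)

```text
clock: 12.42
tcp_pos: [0.582, 0.1473, 0.2046]
tool_rot: [0.002, 3.141, -0.001]
wrist_force: [-0.3, -0.4, -1.4]
opening: 0.994
finger_force: 0.0
```

move_arm(
  deltas=[
    [[0, -0.3, 0], [0, 0, 0], 1],
    [[0.1, -0.6, 0], [0, 0, 0], 1],
    [[0.3, -0.9, 0], [0, 0, 0], 1],
    [[0.37, -1, 0], [0, 0, 0], 1],
  ],
)

```text
clock: 12.92
tcp_pos: [0.525, -0.0018, 0.204]
tool_rot: [-0.002, -3.14, -0.0]
wrist_force: [0.6, 0.3, -0.5]
opening: 0.998
finger_force: 0.0
```

```bash
python3 look.py a2 tin_yellow_center tin_green_center tin_red_center cup_copper cup_steel
```

```text
tcp [ 0.525  -0.0018  0.204 ] open 0.998 ff 0.0
top tin_yellow_center 0.59 [291. 210.] 199 z 0.041 c [ 0.5272 -0.1008] r 0.033 [205.  78.  72.]
top tin_yellow_center 0.44 [145. 179.] 137 z 0.074 c [0.5813 0.2987] r 0.015 [230. 217. 112.]
top tin_green_center 0.52 [295. 200.] 291 z 0.082 c [ 0.525  -0.1029] r 0.024 [128. 189. 146.]
top tin_green_center 0.38 [375. 216.] 533 z 0.042 c [ 0.4892 -0.3223] r 0.033 [ 83. 134. 207.]
top tin_red_center 0.45 [289. 208.] 161 z 0.042 c [ 0.5272 -0.1008] r 0.033 [216.  79.  73.]
side tin_yellow_center 0.5 [254. 133.] 215 z 0.073 c [0.5835 0.2976] r 0.017 [251. 234.  18.]
side tin_green_center 0.75 [300. 233.] 497 z 0.081 c [ 0.5267 -0.105 ] r 0.025 [111. 176. 128.]
side tin_red_center 0.83 [301. 252.] 335 z 0.04 c [ 0.5277 -0.1118] r 0.031 [213.  52.  41.]
side cup_steel 0.69 [217. 168.] 473 z 0.074 c [0.4319 0.1876] r 0.032 [229. 213. 186.]
```

View pics/a2_side.png

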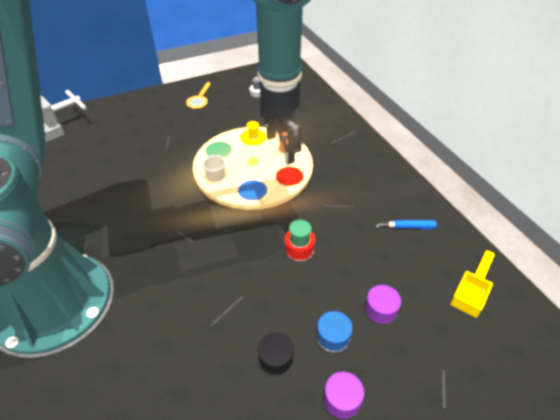

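Yellow stands at (254,133), measured (0.582, 0.298), centred on its pad. Green is next.

move_arm(
  deltas=[
    [[0, -0.3, 0], [0, 0, 0], 1],
    [[0, -0.6, 0.0], [0, 0, 0], 1],
    [[-0.007, -0.68, 0.15], [0, 0, 0], 1],
    [[-0.007, -0.68, 0.4], [0, 0, 0], 1],
    [[-0.007, -0.68, 0.6], [0, 0, 0], 1],
    [[-0.007, -0.68, 0.75], [0, 0, 0], 1],
    [[-0.007, -0.68, 0.8], [0, 0, 0], 1],
    [[-0.007, -0.68, 0.8], [0, 0, 0], 1],
  ],
)

```text
clock: 14.52
tcp_pos: [0.5279, -0.1024, 0.0842]
tool_rot: [0.001, -3.141, -0.0]
wrist_force: [-0.5, -0.0, 0.2]
opening: 1.002
finger_force: 0.0
```

move_arm(
  deltas=[
    [[0, 0, 0.1], [0, 0, 0], 1],
    [[0, 0, 0.2], [0, 0, 0], 1],
    [[0, 0, 0.23], [0, 0, 0], 1],
    [[0, 0, 0.23], [0, 0, 0], 1],
  ],
)

```text
clock: 15.02
tcp_pos: [0.5274, -0.1024, 0.0493]
tool_rot: [0.001, -3.14, -0.0]
wrist_force: [0.4, -0.1, 0.6]
opening: 1.003
finger_force: 0.0
```

move_arm(
  deltas=[
    [[0, 0, 0], [0, 0, 0], 0.5],
    [[0, 0, 0], [0, 0, 0], 0.3],
    [[0, 0, 0], [0, 0, 0], 0.15],
    [[0, 0, 0], [0, 0, 0], 0],
    [[0, 0, 0], [0, 0, 0], -0.2],
    [[0, 0, 0], [0, 0, 0], -0.2],
    [[0, 0, 0], [0, 0, 0], -0.2],
  ],
  squeeze=30,
)

```text
clock: 15.9
tcp_pos: [0.5283, -0.1029, 0.0504]
tool_rot: [-0.001, 3.141, -0.001]
wrist_force: [-0.5, -0.6, 5.7]
opening: 0.555
finger_force: 30.6
```

move_arm(
  deltas=[
    [[0, 0, -0.05], [0, 0, 0], -0.2],
    [[0, 0, -0.15], [0, 0, 0], -0.2],
    [[0, 0, -0.3], [0, 0, 0], -0.2],
    [[0, 0, -0.5], [0, 0, 0], -0.2],
    [[0, 0, -0.7], [0, 0, 0], -0.2],
    [[0, 0.1, -0.8], [0, 0, 0], -0.2],
    [[0, 0.3, -0.8], [0, 0, 0], -0.2],
    [[0, 0.3, -0.8], [0, 0, 0], -0.2],
  ],
)

```text
clock: 16.9
tcp_pos: [0.5269, -0.055, 0.1698]
tool_rot: [0.004, -3.141, -0.002]
wrist_force: [0.2, -0.7, -3.1]
opening: 0.549
finger_force: 31.5
```

move_arm(
  deltas=[
    [[0, 0.1, 0], [0, 0, 0], -0.2],
    [[0.1, 0.3, 0], [0, 0, 0], -0.2],
    [[0.2, 0.55, 0], [0, 0, 0], -0.2],
    [[0.3, 0.8, 0], [0, 0, 0], -0.2],
    [[0.35, 1, 0], [0, 0, 0], -0.2],
  ],
)

```text
clock: 17.52
tcp_pos: [0.4737, 0.094, 0.1694]
tool_rot: [0.001, -3.14, -0.0]
wrist_force: [0.9, -0.8, -2.3]
opening: 0.552
finger_force: 31.6
```

move_arm(
  deltas=[
    [[0, 0.25, 0], [0, 0, 0], -0.2],
    [[0, 0.5, 0], [0, 0, 0], -0.2],
    [[0, 0.75, 0], [0, 0, 0], -0.2],
    [[0, 1, 0], [0, 0, 0], -0.2],
    [[0, 1, 0], [0, 0, 0], -0.2],
  ],
)

```text
clock: 18.15
tcp_pos: [0.4748, 0.245, 0.1695]
tool_rot: [0.005, -3.141, -0.001]
wrist_force: [0.5, -0.4, -2.6]
opening: 0.553
finger_force: 31.7
```

move_arm(
  deltas=[
    [[0, 0.15, 0], [0, 0, 0], -0.2],
    [[0, 0.28, 0], [0, 0, 0], -0.2],
    [[0, 0.3, 0], [0, 0, 0], -0.2],
    [[0, 0.3, 0], [0, 0, 0], -0.2],
    [[0, 0.3, 0], [0, 0, 0], -0.2],
  ],
)

```text
clock: 18.77
tcp_pos: [0.475, 0.2867, 0.1697]
tool_rot: [0.0, -3.141, 0.001]
wrist_force: [0.5, -0.5, -2.4]
opening: 0.552
finger_force: 31.8
```

move_arm(
  deltas=[
    [[0, 0, 0.15], [0, 0, 0], -0.2],
    [[0, 0.007, 0.35], [0, 0, 0], -0.2],
    [[0, 0.007, 0.53], [0, 0, 0], -0.2],
    [[0, 0.007, 0.67], [0, 0, 0], -0.2],
    [[0, 0.007, 0.76], [0, 0, 0], -0.2],
    [[0, 0.007, 0.81], [0, 0, 0], -0.2],
    [[0, 0.007, 0.83], [0, 0, 0], -0.2],
    [[0, 0.007, 0.83], [0, 0, 0], -0.2],
  ],
)

```text
clock: 19.77
tcp_pos: [0.4754, 0.2886, 0.0456]
tool_rot: [-0.001, 3.141, 0.0]
wrist_force: [-0.8, -0.7, -2.0]
opening: 0.553
finger_force: 31.8
```

move_arm(
  deltas=[
    [[0, 0, 0.008], [0, 0, 0], -0.2],
    [[0, 0, 0.015], [0, 0, 0], -0.2],
    [[0, 0, 0.015], [0, 0, 0], -0.2],
  ],
)

```text
clock: 20.15
tcp_pos: [0.4751, 0.2885, 0.0431]
tool_rot: [-0.001, 3.141, -0.0]
wrist_force: [-1.0, 0.7, -2.3]
opening: 0.552
finger_force: 31.8
```

move_arm(
  deltas=[
    [[0, 0, 0.007], [0, 0, 0], -0.2],
    [[0, 0, 0.012], [0, 0, 0], -0.2],
    [[0, 0, 0.012], [0, 0, 0], -0.2],
  ],
)

```text
clock: 20.52
tcp_pos: [0.4752, 0.2885, 0.0424]
tool_rot: [-0.001, 3.141, 0.0]
wrist_force: [-3.1, -1.2, 9.9]
opening: 0.548
finger_force: 33.1
```

move_arm(
  deltas=[
    [[0, 0, 0], [0, 0, 0], 0.2],
    [[0, 0, 0], [0, 0, 0], 0.5],
    [[0, 0, 0], [0, 0, 0], 1],
    [[0, 0, 0], [0, 0, 0], 1],
    [[0, 0, 0], [0, 0, 0], 1],
    [[0, 0, -0.3], [0, 0, 0], 1],
    [[0, 0, -0.6], [0, 0, 0], 1],
    [[0, 0, -0.9], [0, 0, 0], 1],
  ],
)

```text
clock: 21.52
tcp_pos: [0.4748, 0.2883, 0.1775]
tool_rot: [0.001, -3.141, 0.0]
wrist_force: [0.4, -0.3, -0.1]
opening: 0.998
finger_force: 0.0
```

move_arm(
  deltas=[
    [[0, -0.3, 0], [0, 0, 0], 1],
    [[0, -0.6, 0], [0, 0, 0], 1],
    [[0, -0.9, 0], [0, 0, 0], 1],
    [[0, -1, 0], [0, 0, 0], 1],
  ],
)

```text
clock: 22.02
tcp_pos: [0.4748, 0.1366, 0.1763]
tool_rot: [-0.002, -3.141, 0.001]
wrist_force: [0.1, 0.5, -0.4]
opening: 1.002
finger_force: 0.0
```

move_arm(
  deltas=[
    [[0, -0.3, 0], [0, 0, 0], 1],
    [[-0.1, -0.6, 0], [0, 0, 0], 1],
    [[-0.3, -0.9, 0], [0, 0, 0], 1],
    [[-0.34, -1, 0], [0, 0, 0], 1],
  ],
)

```text
clock: 22.52
tcp_pos: [0.5288, -0.0135, 0.1765]
tool_rot: [0.002, 3.139, -0.001]
wrist_force: [-0.8, 0.3, -0.7]
opening: 0.996
finger_force: 0.0
```

```bash
python3 look.py a3 tin_yellow_center tin_green_center tin_red_center
```

```text
tcp [ 0.5288 -0.0135  0.1765] open 0.996 ff 0.0
top tin_yellow_center 0.7 [148. 180.] 166 z 0.074 c [0.5818 0.2994] r 0.016 [232. 218. 112.]
top tin_yellow_center 0.68 [152. 186.] 388 z 0.034 c [0.5813 0.2987] r 0.039 [255. 254. 138.]
top tin_yellow_center 0.45 [221. 206.] 217 z 0.034 c [0.5081 0.0977] r 0.035 [ 96. 129. 189.]
top tin_green_center 0.81 [147. 219.] 326 z 0.074 c [0.4733 0.288 ] r 0.024 [136. 192. 146.]
top tin_red_center 0.59 [295. 204.] 462 z 0.042 c [ 0.5268 -0.1005] r 0.033 [242.  91.  84.]
top tin_red_center 0.52 [152. 225.] 134 z 0.035 c [0.4725 0.2861] r 0.037 [143. 201. 153.]
side tin_yellow_center 0.52 [255. 133.] 197 z 0.073 c [0.5844 0.2966] r 0.017 [251. 232.  15.]
side tin_green_center 0.89 [217. 144.] 358 z 0.073 c [0.4751 0.2867] r 0.025 [129. 182. 130.]
side tin_green_center 0.41 [298. 135.] 17 z 0.074 c [0.6773 0.2073] r 0.008 [240. 155.  96.]
side tin_red_center 0.65 [300. 248.] 815 z 0.041 c [ 0.5295 -0.1019] r 0.034 [234.  58.  40.]
side tin_red_center 0.54 [297. 138.] 40 z 0.074 c [0.672  0.1998] r 0.019 [226. 146.  93.]
```

View pics/a3_top.png

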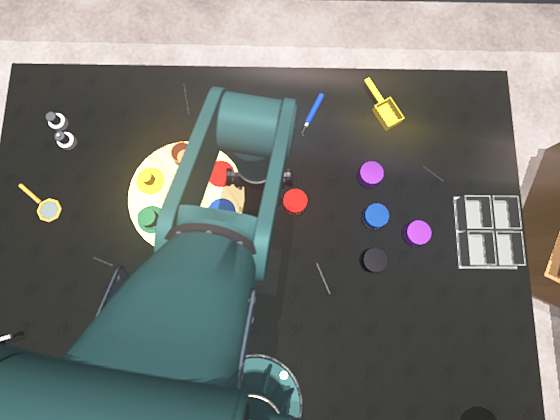

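Green (147,219) and yellow (148,180) are centred on their pads, and the red tin stands alone at (295,201). I'll fetch red now.

move_arm(
  deltas=[
    [[0, -0.3, 0], [0, 0, 0], 1],
    [[0, -0.55, 0.1], [0, 0, 0], 1],
    [[0, -0.583, 0.3], [0, 0, 0], 1],
    [[0, -0.583, 0.5], [0, 0, 0], 1],
    [[0, -0.583, 0.6], [0, 0, 0], 1],
    [[0, -0.583, 0.6], [0, 0, 0], 1],
    [[0, -0.583, 0.6], [0, 0, 0], 1],
  ],
)

```text
clock: 23.8
tcp_pos: [0.5272, -0.0988, 0.0872]
tool_rot: [-0.002, 3.14, -0.001]
wrist_force: [-0.3, 0.6, 0.1]
opening: 1.001
finger_force: 0.0
```

move_arm(
  deltas=[
    [[0, 0, 0.1], [0, 0, 0], 1],
    [[0, 0, 0.25], [0, 0, 0], 1],
    [[0, 0, 0.4], [0, 0, 0], 1],
    [[0, 0, 0.5], [0, 0, 0], 1],
    [[0, 0, 0.53], [0, 0, 0], 1],
    [[0, 0, 0.53], [0, 0, 0], 1],
  ],
)

```text
clock: 24.55
tcp_pos: [0.5264, -0.099, 0.0067]
tool_rot: [0.001, -3.141, 0.0]
wrist_force: [0.5, 1.3, 0.5]
opening: 1.0
finger_force: 0.0
```

move_arm(
  deltas=[
    [[0, 0, 0], [0, 0, 0], 0.8],
    [[0, 0, 0], [0, 0, 0], 0.65],
    [[0, 0, 0], [0, 0, 0], 0.5],
    [[0, 0, 0], [0, 0, 0], 0.3],
    [[0, 0, 0], [0, 0, 0], 0.2],
    [[0, 0, 0], [0, 0, 0], 0.2],
    [[0, 0, 0], [0, 0, 0], 0.2],
  ],
  squeeze=40,
)

```text
clock: 25.42
tcp_pos: [0.5271, -0.0994, 0.0077]
tool_rot: [-0.001, 3.14, -0.001]
wrist_force: [-0.9, -0.5, 6.4]
opening: 0.76
finger_force: 43.2
```

move_arm(
  deltas=[
    [[0, 0, -0.05], [0, 0, 0], 0.2],
    [[0, 0, -0.15], [0, 0, 0], 0.2],
    [[0, 0, -0.3], [0, 0, 0], 0.2],
    [[0, 0, -0.5], [0, 0, 0], 0.2],
    [[0, 0, -0.7], [0, 0, 0], 0.2],
    [[0, 0.1, -0.8], [0, 0, 0], 0.2],
    [[0, 0.3, -0.8], [0, 0, 0], 0.2],
    [[0, 0.39, -0.8], [0, 0, 0], 0.2],
  ],
)

```text
clock: 26.42
tcp_pos: [0.5255, -0.0385, 0.1268]
tool_rot: [0.003, -3.141, -0.001]
wrist_force: [0.6, -0.3, -2.1]
opening: 0.757
finger_force: 44.9
```

move_arm(
  deltas=[
    [[-0.05, 0.1, 0], [0, 0, 0], 0.2],
    [[-0.15, 0.3, 0], [0, 0, 0], 0.2],
    [[-0.25, 0.55, 0], [0, 0, 0], 0.2],
    [[-0.35, 0.8, 0], [0, 0, 0], 0.2],
    [[-0.45, 0.95, 0], [0, 0, 0], 0.2],
    [[-0.5, 1, 0], [0, 0, 0], 0.2],
    [[-0.5, 1, 0], [0, 0, 0], 0.2],
    [[-0.5, 1, 0], [0, 0, 0], 0.2],
  ],
)

```text
clock: 27.42
tcp_pos: [0.6005, 0.1086, 0.1264]
tool_rot: [0.0, -3.14, 0.001]
wrist_force: [0.4, 0.9, -1.5]
opening: 0.756
finger_force: 45.0
```

move_arm(
  deltas=[
    [[0, 0, 0.1], [0, 0, 0], 0.2],
    [[-0.015, 0, 0.25], [0, 0, 0], 0.2],
    [[-0.015, 0, 0.4], [0, 0, 0], 0.2],
    [[-0.015, 0, 0.5], [0, 0, 0], 0.2],
    [[-0.015, 0, 0.54], [0, 0, 0], 0.2],
    [[-0.015, 0, 0.56], [0, 0, 0], 0.2],
    [[-0.015, 0, 0.56], [0, 0, 0], 0.2],
    [[-0.015, 0, 0.56], [0, 0, 0], 0.2],
  ],
)

```text
clock: 28.42
tcp_pos: [0.604, 0.1096, 0.0434]
tool_rot: [-0.001, 3.14, -0.0]
wrist_force: [0.0, -0.2, -1.9]
opening: 0.761
finger_force: 45.0
```

move_arm(
  deltas=[
    [[0, 0, 0.008], [0, 0, 0], 0.2],
    [[0, 0, 0.016], [0, 0, 0], 0.2],
    [[0, 0, 0.016], [0, 0, 0], 0.2],
  ],
)

```text
clock: 28.8
tcp_pos: [0.6034, 0.1096, 0.0403]
tool_rot: [0.001, -3.141, 0.0]
wrist_force: [-1.5, 0.8, -3.1]
opening: 0.755
finger_force: 45.0
```

move_arm(
  deltas=[
    [[0, -0.005, 0.006], [0, 0, 0], 0.2],
    [[0, -0.005, 0.012], [0, 0, 0], 0.2],
    [[0, -0.005, 0.012], [0, 0, 0], 0.2],
  ],
)

```text
clock: 29.18
tcp_pos: [0.6035, 0.1092, 0.0398]
tool_rot: [-0.001, 3.141, 0.001]
wrist_force: [-2.5, 1.2, 10.0]
opening: 0.766
finger_force: 46.2
```

move_arm(
  deltas=[
    [[0, 0, 0], [0, 0, 0], 0.6],
    [[0, 0, 0], [0, 0, 0], 0.8],
    [[0, 0, 0], [0, 0, 0], 1],
    [[0, 0, 0], [0, 0, 0], 1],
    [[0, 0, 0], [0, 0, 0], 1],
    [[0, 0, -0.3], [0, 0, 0], 1],
    [[0, 0, -0.6], [0, 0, 0], 1],
    [[0, 0, -0.8], [0, 0, 0], 1],
  ],
)

```text
clock: 30.18
tcp_pos: [0.6043, 0.1089, 0.1608]
tool_rot: [-0.001, 3.139, 0.0]
wrist_force: [1.4, 0.7, 0.3]
opening: 1.0
finger_force: 0.0
```

move_arm(
  deltas=[
    [[0, -0.3, 0], [0, 0, 0], 1],
    [[0.2, -0.6, 0], [0, 0, 0], 1],
    [[0.4, -0.9, 0], [0, 0, 0], 1],
    [[0.4, -1, 0], [0, 0, 0], 1],
  ],
)

```text
clock: 30.68
tcp_pos: [0.5409, -0.0429, 0.1584]
tool_rot: [-0.002, -3.139, 0.0]
wrist_force: [0.6, 0.2, 0.0]
opening: 1.004
finger_force: 0.0
```

move_arm(
  deltas=[
    [[0, -0.3, 0], [0, 0, 0], 1],
    [[0.2, -0.6, 0], [0, 0, 0], 1],
    [[0.36, -0.9, 0], [0, 0, 0], 1],
    [[0.36, -1, 0], [0, 0, 0], 1],
  ],
)

```text
clock: 31.18
tcp_pos: [0.4891, -0.1931, 0.1586]
tool_rot: [-0.003, -3.142, 0.0]
wrist_force: [0.2, -0.1, -0.6]
opening: 0.998
finger_force: 0.0
```

```bash
python3 look.py a4 tin_red_center tin_blue_center cup_copper cup_steel
```

```text
tcp [ 0.4891 -0.1931  0.1586] open 0.998 ff 0.0
top tin_red_center 0.75 [216. 173.] 543 z 0.074 c [0.6036 0.1091] r 0.033 [241. 122.  94.]
top tin_red_center 0.25 [370. 215.] 237 z 0.042 c [ 0.4924 -0.3126] r 0.03 [ 70. 111. 169.]
top tin_blue_center 0.88 [414. 232.] 552 z 0.042 c [ 0.4425 -0.4342] r 0.033 [189. 107. 214.]
top tin_blue_center 0.62 [366. 213.] 234 z 0.042 c [ 0.4924 -0.3126] r 0.03 [ 70. 112. 170.]
top cup_copper 0.78 [178. 155.] 428 z 0.074 c [0.6499 0.2069] r 0.03 [222. 176. 126.]
top cup_copper 0.44 [218. 172.] 550 z 0.074 c [0.6035 0.1091] r 0.033 [240. 118.  91.]
top cup_steel 0.69 [184. 234.] 418 z 0.074 c [0.4293 0.1892] r 0.03 [222. 216. 208.]
side tin_red_center 0.62 [252. 189.] 470 z 0.034 c [0.4969 0.0992] r 0.039 [117. 186. 249.]
side tin_red_center 0.61 [282. 170.] 171 z 0.073 c [0.5895 0.112 ] r 0.028 [231.  83.  57.]
side tin_blue_center 0.79 [276. 353.] 1176 z 0.041 c [ 0.3702 -0.3162] r 0.033 [60. 58. 61.]
side tin_blue_center 0.78 [382. 306.] 1054 z 0.041 c [ 0.6109 -0.315 ] r 0.033 [204.  98. 222.]
side tin_blue_center 0.68 [334. 331.] 1140 z 0.041 c [ 0.4913 -0.3249] r 0.033 [ 78. 148. 218.]
side tin_blue_center 0.65 [340. 398.] 1388 z 0.041 c [ 0.4454 -0.4368] r 0.033 [223. 114. 236.]
side cup_copper 0.72 [282. 142.] 153 z 0.075 c [0.644  0.2073] r 0.028 [231. 162. 101.]
side cup_steel 0.78 [216. 171.] 495 z 0.074 c [0.4324 0.1863] r 0.032 [234. 219. 190.]
```

View pics/a4_side.png

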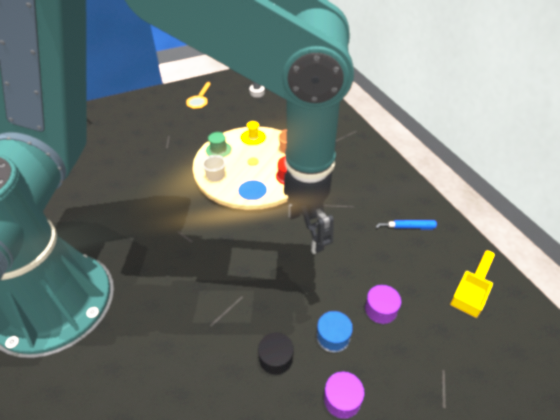

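Red is on its pad, measured (0.604, 0.109). Blue is at (334,331), with the purple and black look-alikes clear of the fingers. I'll fetch blue.

move_arm(
  deltas=[
    [[0, -0.3, 0], [0, 0, 0], 1],
    [[0, -0.6, 0.1], [0, 0, 0], 1],
    [[-0.005, -0.85, 0.2], [0, 0, 0], 1],
    [[-0.005, -0.87, 0.4], [0, 0, 0], 1],
    [[-0.005, -0.87, 0.48], [0, 0, 0], 1],
    [[-0.005, -0.87, 0.48], [0, 0, 0], 1],
    [[-0.005, -0.87, 0.48], [0, 0, 0], 1],
  ],
)

```text
clock: 32.55
tcp_pos: [0.4911, -0.3214, 0.0875]
tool_rot: [-0.003, 3.141, -0.001]
wrist_force: [0.1, -0.2, -1.2]
opening: 0.999
finger_force: 0.0
```

move_arm(
  deltas=[
    [[0, 0, 0.1], [0, 0, 0], 1],
    [[0, 0, 0.25], [0, 0, 0], 1],
    [[0, 0, 0.4], [0, 0, 0], 1],
    [[0, 0, 0.5], [0, 0, 0], 1],
    [[0, 0, 0.53], [0, 0, 0], 1],
    [[0, 0, 0.53], [0, 0, 0], 1],
  ],
)

```text
clock: 33.3
tcp_pos: [0.4906, -0.3218, 0.0071]
tool_rot: [0.001, -3.142, 0.0]
wrist_force: [-0.1, -0.5, 0.6]
opening: 0.999
finger_force: 0.0
```

move_arm(
  deltas=[
    [[0, 0, 0], [0, 0, 0], 0.8],
    [[0, 0, 0], [0, 0, 0], 0.65],
    [[0, 0, 0], [0, 0, 0], 0.5],
    [[0, 0, 0], [0, 0, 0], 0.3],
    [[0, 0, 0], [0, 0, 0], 0.2],
    [[0, 0, 0], [0, 0, 0], 0.2],
    [[0, 0, 0], [0, 0, 0], 0.2],
  ],
  squeeze=40,
)

```text
clock: 34.17
tcp_pos: [0.491, -0.3223, 0.0081]
tool_rot: [-0.001, 3.14, -0.002]
wrist_force: [-1.8, 0.3, 4.3]
opening: 0.763
finger_force: 43.6
```

move_arm(
  deltas=[
    [[0, 0, -0.05], [0, 0, 0], 0.2],
    [[0, 0, -0.15], [0, 0, 0], 0.2],
    [[0, 0, -0.3], [0, 0, 0], 0.2],
    [[0, 0, -0.5], [0, 0, 0], 0.2],
    [[0, 0.1, -0.7], [0, 0, 0], 0.2],
    [[0, 0.3, -0.8], [0, 0, 0], 0.2],
    [[0, 0.55, -0.8], [0, 0, 0], 0.2],
    [[0, 0.8, -0.8], [0, 0, 0], 0.2],
  ],
)

```text
clock: 35.17
tcp_pos: [0.4906, -0.2009, 0.1284]
tool_rot: [-0.0, 3.14, -0.001]
wrist_force: [-0.5, -0.4, -0.7]
opening: 0.764
finger_force: 44.8
```

move_arm(
  deltas=[
    [[0, 0.25, 0], [0, 0, 0], 0.2],
    [[0, 0.5, 0], [0, 0, 0], 0.2],
    [[-0.03, 0.75, 0], [0, 0, 0], 0.2],
    [[-0.037, 1, 0], [0, 0, 0], 0.2],
  ],
)

```text
clock: 35.67
tcp_pos: [0.4962, -0.0506, 0.1281]
tool_rot: [-0.001, 3.14, -0.001]
wrist_force: [0.3, 0.7, -2.7]
opening: 0.759
finger_force: 44.8
```

move_arm(
  deltas=[
    [[0, 0.25, 0], [0, 0, 0], 0.2],
    [[0, 0.5, 0], [0, 0, 0], 0.2],
    [[0, 0.75, 0], [0, 0, 0], 0.2],
    [[0, 0.9, 0], [0, 0, 0], 0.2],
    [[0, 0.99, 0], [0, 0, 0], 0.2],
    [[0, 0.99, 0], [0, 0, 0], 0.2],
    [[0, 0.99, 0], [0, 0, 0], 0.2],
  ],
)

```text
clock: 36.55
tcp_pos: [0.4958, 0.0961, 0.1272]
tool_rot: [-0.001, 3.142, -0.001]
wrist_force: [0.4, 0.2, -1.3]
opening: 0.758
finger_force: 44.9
```

move_arm(
  deltas=[
    [[0, 0.015, 0.1], [0, 0, 0], 0.2],
    [[0, 0.015, 0.25], [0, 0, 0], 0.2],
    [[0, 0.015, 0.4], [0, 0, 0], 0.2],
    [[0, 0.015, 0.5], [0, 0, 0], 0.2],
    [[0, 0.015, 0.54], [0, 0, 0], 0.2],
    [[0, 0.015, 0.56], [0, 0, 0], 0.2],
    [[0, 0.015, 0.56], [0, 0, 0], 0.2],
    [[0, 0.015, 0.56], [0, 0, 0], 0.2],
  ],
)

```text
clock: 37.55
tcp_pos: [0.4963, 0.0991, 0.0436]
tool_rot: [-0.001, 3.14, -0.0]
wrist_force: [-0.3, -0.1, -2.4]
opening: 0.76
finger_force: 44.9
```

move_arm(
  deltas=[
    [[0, 0, 0.008], [0, 0, 0], 0.2],
    [[0, 0, 0.018], [0, 0, 0], 0.2],
    [[0, 0, 0.018], [0, 0, 0], 0.2],
  ],
)

```text
clock: 37.92
tcp_pos: [0.4957, 0.099, 0.0403]
tool_rot: [0.001, -3.141, 0.0]
wrist_force: [0.2, 0.3, -2.4]
opening: 0.759
finger_force: 44.9
```

move_arm(
  deltas=[
    [[0, 0, 0.006], [0, 0, 0], 0.2],
    [[0, 0, 0.012], [0, 0, 0], 0.2],
    [[0, 0, 0.012], [0, 0, 0], 0.2],
  ],
)

```text
clock: 38.3
tcp_pos: [0.4957, 0.099, 0.04]
tool_rot: [-0.001, 3.141, -0.0]
wrist_force: [-5.2, 0.4, 17.4]
opening: 0.757
finger_force: 47.0
```

move_arm(
  deltas=[
    [[0, 0, -0.004], [0, 0, 0], 0.2],
    [[0, 0, -0.004], [0, 0, 0], 0.6],
    [[0, 0, 0], [0, 0, 0], 0.8],
    [[0, 0, 0], [0, 0, 0], 1],
    [[0, 0, 0], [0, 0, 0], 1],
    [[0, 0, -0.3], [0, 0, 0], 1],
    [[0, 0, -0.6], [0, 0, 0], 1],
    [[0, 0, -0.9], [0, 0, 0], 1],
  ],
)

```text
clock: 39.3
tcp_pos: [0.4955, 0.099, 0.1748]
tool_rot: [0.001, -3.141, 0.0]
wrist_force: [0.2, 1.2, 0.4]
opening: 0.999
finger_force: 0.0
```

move_arm(
  deltas=[
    [[0, -0.3, 0], [0, 0, 0], 1],
    [[0, -0.6, -0.2], [0, 0, 0], 1],
    [[0, -0.9, -0.3], [0, 0, 0], 1],
    [[0, -1, -0.3], [0, 0, 0], 1],
  ],
)

```text
clock: 39.8
tcp_pos: [0.4968, -0.0532, 0.2198]
tool_rot: [0.003, 3.139, -0.002]
wrist_force: [0.0, 0.1, -0.9]
opening: 1.002
finger_force: 0.0
```

move_arm(
  deltas=[
    [[0, -0.3, 0], [0, 0, 0], 1],
    [[0, -0.6, 0], [0, 0, 0], 1],
    [[0, -0.9, 0], [0, 0, 0], 1],
    [[0, -1, 0], [0, 0, 0], 1],
    [[0, -1, 0], [0, 0, 0], 1],
  ],
)

```text
clock: 40.42
tcp_pos: [0.4957, -0.2006, 0.2178]
tool_rot: [-0.001, -3.14, -0.002]
wrist_force: [0.1, -0.1, -0.1]
opening: 0.996
finger_force: 0.0
```

```bash
python3 look.py a5 tin_red_center tin_blue_center tin_green_center tin_yellow_center cup_copper cup_steel
```

```text
tcp [ 0.4957 -0.2006  0.2178] open 0.996 ff 0.0
top tin_red_center 0.82 [216. 172.] 535 z 0.074 c [0.6034 0.1101] r 0.033 [241. 119.  91.]
top tin_blue_center 0.88 [220. 210.] 566 z 0.074 c [0.4941 0.1   ] r 0.033 [142. 163. 216.]
top tin_blue_center 0.78 [416. 233.] 445 z 0.042 c [ 0.4433 -0.4342] r 0.033 [202. 115. 228.]
top tin_green_center 0.71 [146. 217.] 333 z 0.074 c [0.4736 0.2889] r 0.024 [146. 190. 141.]
top tin_yellow_center 0.67 [146. 179.] 144 z 0.074 c [0.5815 0.2999] r 0.015 [231. 216. 110.]
top cup_copper 0.84 [180. 155.] 403 z 0.074 c [0.648  0.2073] r 0.03 [222. 177. 127.]
top cup_steel 0.81 [186. 237.] 431 z 0.075 c [0.4298 0.1894] r 0.03 [224. 218. 211.]
side tin_red_center 0.9 [283. 174.] 314 z 0.073 c [0.6018 0.1109] r 0.033 [230.  70.  48.]
side tin_blue_center 0.96 [249. 185.] 647 z 0.073 c [0.499  0.0973] r 0.036 [100. 150. 207.]
side tin_blue_center 0.92 [276. 352.] 1220 z 0.041 c [ 0.3708 -0.3165] r 0.033 [60. 58. 60.]
side tin_blue_center 0.88 [342. 399.] 1438 z 0.041 c [ 0.445  -0.4363] r 0.034 [220. 112. 234.]
side tin_blue_center 0.79 [384. 302.] 979 z 0.041 c [ 0.6103 -0.3151] r 0.033 [207.  98. 225.]
side tin_green_center 0.89 [216. 146.] 312 z 0.073 c [0.4728 0.2858] r 0.025 [125. 181. 129.]
side tin_green_center 0.54 [266. 190.] 5 z 0.032 c [0.5257 0.0805] r 0.005 [207. 221. 242.]
side tin_green_center 0.47 [217. 169.] 501 z 0.074 c [0.4316 0.187 ] r 0.032 [232. 217. 188.]
side cup_copper 0.7 [285. 141.] 288 z 0.075 c [0.6492 0.206 ] r 0.031 [237. 160.  99.]
side cup_copper 0.55 [281. 187.] 62 z 0.034 c [0.5832 0.0931] r 0.025 [254. 147. 105.]
side cup_steel 0.71 [218. 144.] 315 z 0.073 c [0.4764 0.2842] r 0.025 [128. 182. 130.]
```

View pics/a5_side.png

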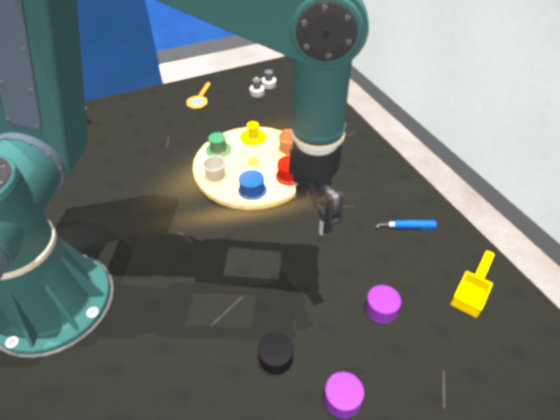

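All four tins stand on their own pads, each within about 3 mm of centre, with lids at 73–74 mm. Both cups are where they were and the arm is clear, so I'm handing in.

```bash
python3 -c "
from bench import robot
print(robot.hand_in())"
```

```text
the job is handed in; nothing more can be done
None
```

I handed the job in at about 41 s on the robot's clock: all four tins stand upright on the pads of their own colour, each about 3 mm or less from centre by camera, and both cups are where they were; the judge's verdict was not shown.

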